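# Push the scrap tray home under the chopping board

### The job

The loose green scrap tray belongs in the empty left-hand bay under the wooden chopping board. With the fingertips on the outside of its walls, push it along the worktop until it stands squarely in front of that bay, then push it straight in between the two legs until it is fully home, flush with the front of the board like the tray beside it. Only push: do not reach into the tray, pinch its wall, lift it or tip it; leave everything else as it stands and move the hand clear at the end.

Things in the scene. Friction and masses are not known exactly. Their poses are not given: they have to be found in the camera images.
- scrap_tray: loose open tray of sage-green plastic, 110 (x) x 140 (y) x 36 (z) mm, walls 4 mm, outer corners rounded to 10 mm radius, about 0.25 kg, standing on the worktop in front of the board. Origin: centre of its underside. Its 140 mm side (own y) goes across the bay, its 110 mm side (own x) into it; front and back are alike. It slides on the worktop when pushed at a wall
- board: light wooden chopping board, fixed, 220 (x) x 344 (y) x 64 (z) mm. Origin: centre of its footprint on the worktop. x points from the open front (x = -110 mm, facing the robot) to the back, y to its left. A 20 mm slab (underside 44 mm up) on three legs along x: outer ones 18 mm, middle one 16 mm thick. Between them two bays 146 mm wide, centred at y = +81 mm (empty) and -81 mm (filled)
- empty_bay (a point): centre of the empty bay's mouth, on the worktop at the board's front edge; x straight into the bay, y to the left. The bay is 146 mm wide (3 mm to spare on either side of a tray) and 44 mm high; the legs' noses beside it are rounded to 8 to 9 mm radius. A stop inside ends the tray's way with its near wall 1 mm behind the board's front edge: its origin is then 56 mm along x
- other_tray: a second tray of the same kind and size, already home in the right-hand bay; origin at the centre of its underside. To be left alone
- lemon: yellow lemon lying on the board, 78 x 55 x 56 mm, origin under its centre; bystander
- garlic: garlic bulb on the board, 60 x 57 x 58 mm, origin under its centre; bystander
- oil_bottle: oil bottle with a yellow cap standing to the left of the board, 61 x 61 x 268 mm, origin at the centre of its foot; bystander
- pepper_jar: jar with a green lid standing to the left of the board, 79 x 79 x 120 mm, origin at the centre of its foot; bystander
- mug: small white cup with a blue pattern standing to the right of the board, 62 x 88 x 50 mm, origin under its centre; bystander
There are look-alikes about, which are no part of the job. Leave any blue, orange or red look-alike of the scrap_tray alone.

How it is judged:
By the outcome, as a careful person would: the job done as asked, in the order asked, and still so for the second after the job is handed in, with the robot touching nothing.
It also fails if it takes over 64 s, if anything falls off the work surface, if the arm or the gripper's body presses on something with over 40 N, if the wrist force passes 120 N, or if a joint passes its speed limit or range.

### The arm

A 6-joint arm with a two-finger parallel gripper is mounted at the origin on the work surface; the furniture and walls round the work are solid. World frame = base frame: x ahead of the robot, y to its left, z up, the work surface at z = 0. Lengths are in mm, angles in rad, forces in N, time in s.
With the tool pointing down it reaches from about 350 to 875 mm from the base axis. Payload 4.2 kg.
Tool frame: the origin (TCP) lies midway between the tips of the shut fingers; the grasp point (between the pads) lies behind it (robot.grip_point_offset is the z of the grasp point in the tool frame, in mm); z points along the fingers, y is the line along which they close (so a half turn about z gives the same grasp; the last joint's range is limited). The gripper opens to 87 mm and grips with 3 to 60 N. Pads are 19 mm wide; open, the fingers measure 117 mm over their backs; the gripper's body (75 mm by 190 mm) begins 51 mm behind the grasp point.
Start: joints at [-0.976, 0.385, 0.008, 0, -1.194, -0.259], TCP at [205.968, -590.065, 222.55] pointing down, gripper open.
Joint ranges: [-3.14, 3.14], [-1.21, 2.06], [-1.07, 1.41], [-3.16, 2.05], [-2.99, -0.16], [-3.1, 3.1]. Speed limits (rad/s): [2.79, 2.79, 3.14, 3.14, 3.14, 3.14].

### API

Orientations are given as a unit quaternion [x, y, z, w].
In Python, from bench import robot gives the robot as it stands. Calls block until the motion is done:
- robot.move_ptp(position, orientation): joint-space move of the TCP to a pose.
- robot.move_l(position, orientation=None, velocity=150): straight line of the TCP; orientation=None keeps the orientation; velocity is the mean speed in mm/s.
- robot.move_j(angles): joint-space move.
- robot.gripper_to(opening, effort=None): opening from 0.0 (shut) to 1.0 (fully open); effort is the grip in N (None keeps the last); returns when the fingers have stopped.
- robot.wait(seconds).
- robot.inverse_kinematics(position, orientation): joint angles nearest the present ones, or None.
- robot.grab_frame(name): name is "scene" or "top" or "wrist"; returns the picture (480x640x3 uint8, red, green, blue); there is no depth.
- robot.calibration(name): a dict with "intrinsics" (3x3 intrinsics, pixels), "D" ([k1, k2, p1, p2, k3] as OpenCV has them; the pictures are not rectified), "R" (3x3) and "t" (3): a world point X has camera coordinates R X + t; the wrist camera has in their place "mount" (4x4, takes a point from camera to tool coordinates, whose origin is the TCP and whose axes are the flange's). Camera axes: x right, y down, z forward; pixel columns grow to the right and rows downward; lengths in mm; the calibration is good to about 2 mm. A picture is of the moment at which its call begins: read the wrist's pose just before it. calibration takes no time and is no camera call.
A pose or a line that the arm cannot do raises robot.MotionError and nothing moves.
- robot.close_job(): hands the job in; it is judged then, once.
Readings, each from a call of its own:
- robot.current_time_s(): time.
- robot.current_joints(): joint angles.
- robot.current_qvel(): joint speeds.
- robot.current_joint_torque(): joint torques, N m.
- robot.current_eef_pos(): TCP position.
- robot.current_tool_rot(): TCP orientation.
- robot.current_force(): force on the tool from outside, world axes, zero at the start.
- robot.current_ft_torque(): the same for the moment, N m.
- robot.current_width(): opening from 0.0 (shut) to 1.0 (fully open).
- robot.current_gripper_force(): force on a finger pad.
Only numpy, scipy, OpenCV 4.12 (cv2) and the standard library are available. Lean on these libraries where they do the work, as an engineer would, in place of code of your own. Each camera call takes 0.05 s, during which the arm holds its last target. There are 200 camera calls.

## Working session

There is one attempt and no reset: what is moved stays moved. The work goes in short steps, each a Python script; the robot and the scene stay as the last script left them, time stands still between calls to the robot, and variables do not carry over. Pictures are saved under pics/ and viewed, at most 10 in all, crops included, and the job is handed in when it is done.

```bash
mkdir -p pics; ls; python3 - <<'E'
from bench import robot
import cv2,numpy as np
np.set_printoptions(precision=4,suppress=True)
for n in("scene","top"):
    im=robot.grab_frame(n); cv2.imwrite(f"pics/{n}0.png",im[:,:,::-1])
    c=robot.calibration(n); print(n,c["intrinsics"],c["D"],c["R"],c["t"])
print(robot.calibration("wrist")); print(robot.grip_point_offset,robot.current_tool_rot(),robot.current_time_s())
E
```

```text
pics
scene [[582.4689   0.     321.9366]
 [  0.     582.4689 250.0118]
 [  0.       0.       1.    ]] [-0.1643  0.      0.      0.      0.    ] [[ 0.7168 -0.6969  0.0246]
 [-0.3672 -0.4072 -0.8362]
 [ 0.5928  0.5903 -0.5478]] [-368.8635  265.2813 1187.1688]
top [[594.3578   0.     312.3794]
 [  0.     594.3578 250.1403]
 [  0.       0.       1.    ]] [-0.019  0.     0.     0.     0.   ] [[ 0.0149 -0.9998  0.0094]
 [-0.9946 -0.0158 -0.1023]
 [ 0.1024 -0.0078 -0.9947]] [  25.2264  547.471  1624.4389]
{'intrinsics': array([[349.2331,   0.    , 323.3246],
       [  0.    , 349.2331, 243.3906],
       [  0.    ,   0.    ,   1.    ]]), 'D': array([-0.0293,  0.    ,  0.    ,  0.    ,  0.    ]), 'mount': array([[   0.0003,   -0.9534,   -0.3017,   83.0098],
       [   1.    ,    0.0002,    0.0003,   -1.2086],
       [  -0.0002,   -0.3017,    0.9534, -162.6182],
       [   0.    ,    0.    ,    0.    ,    1.    ]])}
-18.700000000000003 [-0.167   0.9859  0.0009 -0.0002] 0.1
```

View pics/top0.png

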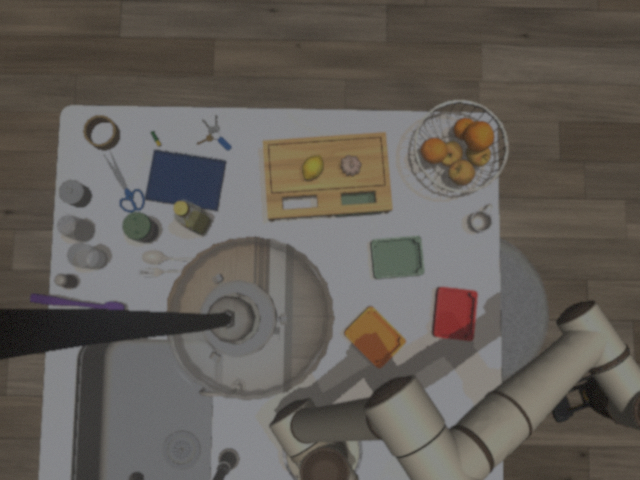

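View pics/scene0.png

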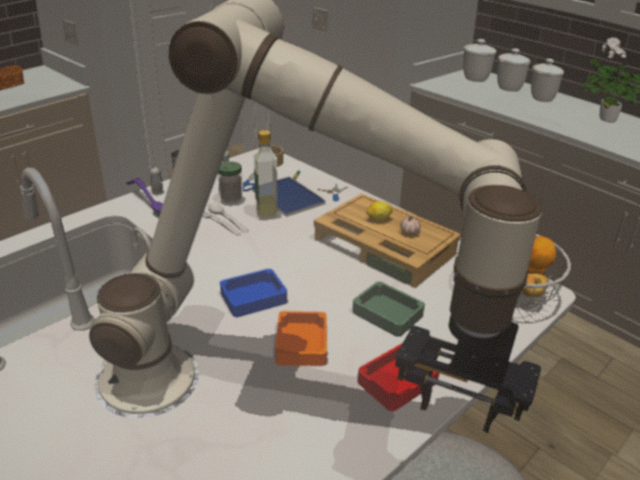

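The top view shows the green tray at about (397,258) and the board's front edge running from about (267,217) to (391,211). The left slot, at (300,202), is white, so that bay is empty. The scene view shows a blue tray near (254,292) and orange and red trays closer in, all to be left alone. Next I'll get rough positions and a closer wrist view.

```bash
cat > h.py <<'E'
from bench import robot
import cv2,numpy as np
from scipy.spatial.transform import Rotation as Rn
np.set_printoptions(precision=2,suppress=True)
def cam(n,pose=None):
    c=robot.calibration(n)
    if n!="wrist": return c["intrinsics"],c["D"],np.array(c["R"]),np.array(c["t"])
    T=np.eye(4);p,q=pose;T[:3,:3]=Rn.from_quat(q).as_matrix();T[:3,3]=p
    W=np.linalg.inv(T@np.array(c["mount"])); return c["intrinsics"],c["D"],W[:3,:3],W[:3,3]
def shot(n,f):
    pose=(robot.current_eef_pos(),robot.current_tool_rot())
    im=robot.grab_frame(n)[:,:,::-1].copy(); cv2.imwrite(f"pics/{f}.png",im); return im,cam(n,pose)
def onplane(px,C,z):
    K,D,R,t=C; u=cv2.undistortPoints(np.array(px,float).reshape(-1,1,2),K,D)[:,0]
    d=np.c_[u,np.ones(len(u))]@R; o=-R.T@t
    return o+d*((z-o[2])/d[:,2])[:,None]
def proj(X,C):
    K,D,R,t=C; return cv2.projectPoints(np.array(X,float).reshape(-1,1,3),cv2.Rodrigues(R)[0],t,K,D)[0][:,0]
def yawq(a):  # tool down; a=0: tool x = -world x (camera robot-side); turns by a about world z
    return (Rn.from_euler('z',a)*Rn.from_quat([0,1,0,0])).as_quat()
E
python3 - <<'E'
from h import *
C=cam("top")
print("board top",onplane([(263,140),(386,134),(391,211),(267,217)],C,64))
print("tray rim",onplane([(370,238),(420,236),(424,274),(375,279)],C,36))
print("orange",onplane([(375,337)],C,36),"red",onplane([(455,313)],C,36),"mug",onplane([(479,219)],C,25))
print("blue",onplane([(254,292)],cam("scene"),25))
print("bottle/jar",onplane([(190,218),(140,228)],C,100))
for x in (430,460,480):
    print(x,robot.inverse_kinematics([x,-170,330],yawq(0)))
robot.move_ptp([460,-150,330],yawq(0))
shot("wrist","w1"); shot("top","top1");print(robot.current_eef_pos(),robot.current_joints(),robot.current_time_s())
E
```

```text
board top [[ 848.02  175.36   64.  ]
 [ 871.22 -165.97   64.  ]
 [ 654.61 -180.05   64.  ]
 [ 632.39  159.3    64.  ]]
tray rim [[ 582.59 -125.7    36.  ]
 [ 590.44 -264.85   36.  ]
 [ 484.84 -275.55   36.  ]
 [ 468.97 -140.07   36.  ]]
orange [[ 310.56 -140.78   36.  ]] red [[ 378.87 -360.55   36.  ]] mug [[ 642.77 -433.58   25.  ]]
blue [[333.89  50.21  25.  ]]
bottle/jar [[620.68 362.25 100.  ]
 [591.64 494.54 100.  ]]
430 [-0.02  0.04 -0.17  0.   -1.36 -1.55]
460 [-0.02  0.09 -0.12  0.   -1.36 -1.55]
480 [-0.02  0.12 -0.08  0.   -1.37 -1.55]
[ 459.86 -150.59  329.71] [ 0.02  0.08 -0.13  0.   -1.36 -1.59] 2.0833
```

View pics/w1.png

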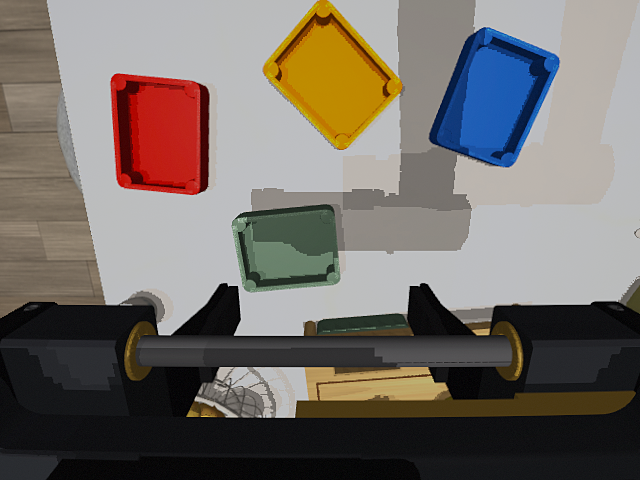

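The wrist view shows all four trays: green at (288,248), red at (160,133), orange at (333,78) and blue at (495,95). The gripper hides the lower part, including the board front at about row 320. I'll move forward so both the board front and the tray show clearly, and check the lamp's height.

```bash
python3 - <<'E'
from h import *
for z in (300,500,700,900,1100): 
    X=onplane([(232,320),(325,320)],cam("top"),z); print(X[0],"scene px",proj(X,cam("scene")).ravel())
robot.move_ptp([600,-60,320],yawq(0.0)); robot.wait(.2)
shot("wrist","w2");print(robot.current_eef_pos(),robot.current_time_s())
E
```

```text
[355.23 217.49 300.  ] scene px [212.46 163.34 271.42 194.16]
[358.52 192.56 500.  ] scene px [214.27  82.86 268.65 102.92]
[361.81 167.62 700.  ] scene px [217.43 -10.47 266.04  -1.62]
[365.11 142.69 900.  ] scene px [ 222.82 -115.11  264.12 -116.33]
[ 368.4   117.76 1100.  ] scene px [ 232.   -221.5   264.08 -228.58]
[599.39 -60.79 320.94] 3.0417
```

View pics/w2.png

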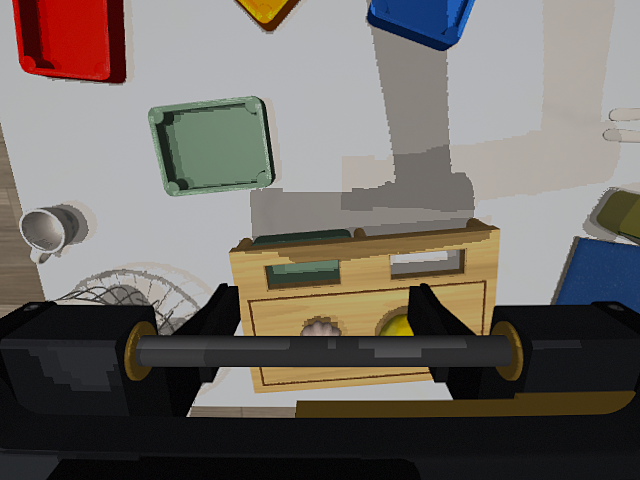

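The wrist view shows the tray rim corners at about (150,108), (268,97), (274,180) and (170,195). The board's front edge runs from (231,250) to (499,229), with leg noses at (358,233) and (473,223). Next is a shot from nearly straight above the board's front edge, to get its line and the leg positions.

```bash
python3 - <<'E'
from h import *
C=cam("wrist",([599.39,-60.79,320.94],yawq(0)))
print("tray rim",onplane([(150,108),(268,97),(274,180),(170,195)],C,36))
robot.move_ptp([715,20,300],yawq(0.0)); robot.wait(.2)
im,_=shot("wrist","w3");print(robot.current_eef_pos(),robot.current_tool_rot(),robot.current_time_s())
cv2.imwrite("pics/w3c.png",cv2.resize(im[60:260,110:510],None,fx=2,fy=2,interpolation=cv2.INTER_CUBIC))
E
```

```text
tray rim [[ 486.55 -271.46   36.  ]
 [ 475.17 -127.74   36.  ]
 [ 573.71 -124.5    36.  ]
 [ 592.62 -260.32   36.  ]]
[714.51  19.14 301.57] [0. 1. 0. 0.] 3.9167
```

View pics/w3c.png

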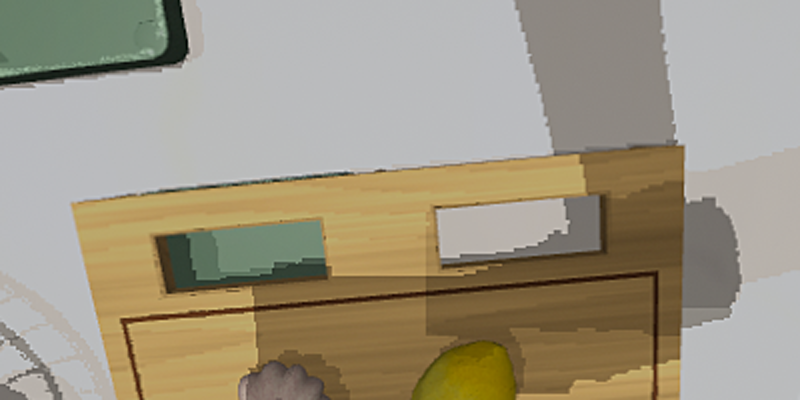

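In the crop, the board top's front corners are at full-image (146,161.5) and (452.5,133). The board frame follows from those, and then the sideways push.

```bash
cat >> h.py <<'E'
C3=cam("wrist",([714.51,19.14,301.57],[0,1,0,0]))
_R,_L=onplane([(146,161.5),(452.5,133)],C3,64)
yb=(_L-_R)[:2]; FL=np.linalg.norm(yb); yb=yb/FL; xb=np.array([yb[1],-yb[0]]); beta=np.arctan2(xb[1],xb[0])
mid=((_L+_R)/2)[:2]          # centre of the board's front edge
def w(x,y,z): return [*(mid+x*xb+y*yb),z]      # frame: origin front-edge centre, x into board
def b(P): P=np.atleast_2d(P)[:,:2]-mid; return np.c_[P@xb,P@yb]
E
python3 - <<'E'
from h import *
print("front",_L,_R,FL,beta,mid)
t=np.array([[486.55,-271.46],[475.17,-127.74],[573.71,-124.5],[592.62,-260.32]])
print("tray in board frame",b(t),b(t.mean(0)))
tc=b(t.mean(0))[0]
q=yawq(beta+np.pi/2)
robot.gripper_to(0.6)
y0=tc[1]-70-9.5-22
robot.move_ptp(w(tc[0],y0,140),q); print(robot.current_joints())
robot.move_l(w(tc[0],y0,12),velocity=150)
print(robot.current_eef_pos(),robot.current_force(),robot.current_time_s())
shot("scene","s2")
E
```

```text
Traceback (most recent call last):
NameError: name '_L' is not defined. Did you mean: 'FL'?
```

```bash
python3 - <<'E'
from h import *
print("front",FL,beta,mid)
t=np.array([[486.55,-271.46],[475.17,-127.74],[573.71,-124.5],[592.62,-260.32]])
print("tray in board frame",b(t),b(t.mean(0)))
tc=b(t.mean(0))[0]
q=yawq(beta+np.pi/2)
robot.gripper_to(0.6)
y0=tc[1]-70-9.5-22
robot.move_ptp(w(tc[0],y0,140),q); print(robot.current_joints())
robot.move_l(w(tc[0],y0,12),velocity=150)
print(robot.current_eef_pos(),robot.current_force(),robot.current_time_s())
shot("scene","s2")
E
```

```text
front 343.522745470534 0.08878334512414895 [646.34 -10.84]
tray in board frame [[-182.27 -245.43]
 [-180.87 -101.27]
 [ -82.43 -106.78]
 [ -75.63 -243.74]] [[-130.3 -174.3]]
[-0.24  0.44 -0.13  0.   -1.01  0.33]
[ 541.93 -297.34   12.97] [ 0.1  -0.19 -0.08] 7.6583
```

View pics/s2.png

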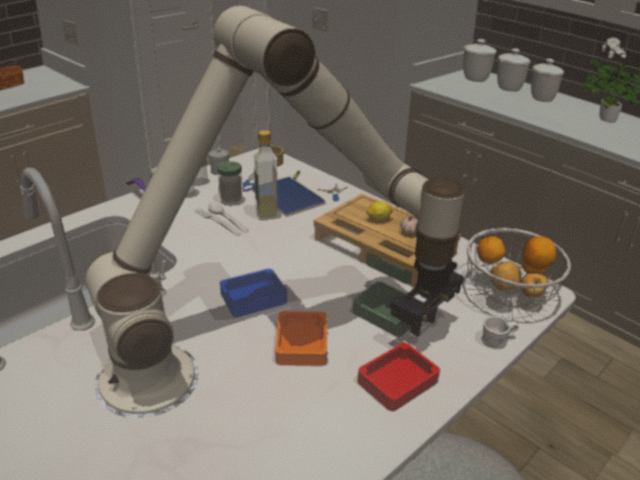

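The scene view shows the fingertips on the worktop at (410,325), just outside the tray's right wall, clear of everything else. Now the sideways push.

```bash
python3 - <<'E'
from h import *
x=b([robot.current_eef_pos()])[0][0]
for y,v in ((-235,60),(-120,80),(-40,80),(-8,50)):
    robot.move_l(w(-130.3,y,12),velocity=v); print(b([robot.current_eef_pos()]),robot.current_force())
p=b([robot.current_eef_pos()])[0]
robot.move_l(w(p[0],p[1]-25,14)); robot.move_l(w(p[0],p[1]-25,140),velocity=250)
robot.move_ptp(w(60,40,300),yawq(beta)); robot.wait(.2)
im,C=shot("wrist","w4");print(robot.current_eef_pos().tolist(),robot.current_tool_rot().tolist(),robot.current_time_s())
E
```

```text
[[-130.61 -234.57]] [-0.13 -0.09  0.23]
[[-130.23 -120.22]] [ 0.27 -0.38  0.87]
[[-130.19  -40.1 ]] [-0.12  0.24  0.54]
[[-130.19   -7.7 ]] [-0.25 -0.64  0.2 ]
[700.599781335955, 34.456992948889265, 299.8671212100833] [-0.044381644660383225, 0.9990146292012284, -4.314064694515306e-05, -0.0001959542197391515] 14.75
```

View pics/w4.png

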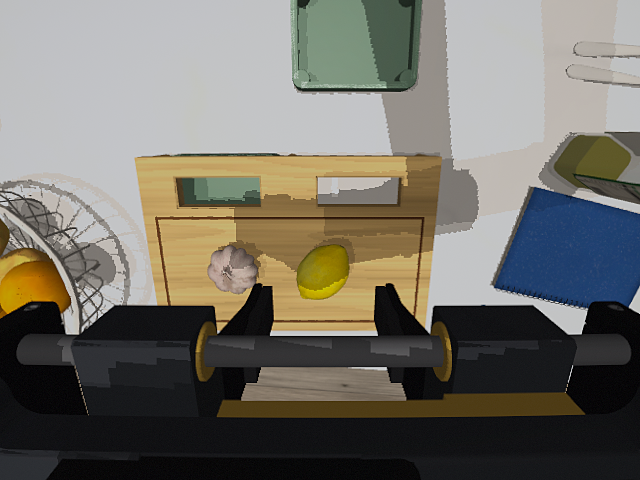

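The wrist view shows the tray squarely in front of the empty bay, with its rim from column 292 to 421 and its far edge at about row 88. The board's front edge is level, from (137,157) to (441,155). I'll measure the edges from masks.

```bash
cat >> h.py <<'E'
def measure(im,C,rows,cols,r0=0):
    I=im.astype(int); g=((I[:,:,1]-I[:,:,2]>8)&(I[:,:,1]-I[:,:,0]>-2)).astype(np.uint8)
    n,l,s,_=cv2.connectedComponentsWithStats(cv2.morphologyEx(g,cv2.MORPH_CLOSE,np.ones((5,5),np.uint8)))
    sub=l[rows[0]:rows[1],cols[0]:cols[1]]; k=np.bincount(sub[sub>0]).argmax(); m=l==k; print("bbox",s[k])
    L=[(np.flatnonzero(m[r]).min()-.5,r) for r in range(*rows)]; Rr=[(np.flatnonzero(m[r]).max()+.5,r) for r in range(*rows)]
    B=[(c,np.flatnonzero(m[:,c]).max()+.5) for c in range(*cols)]
    out={}
    for nm,P,ax in(("right",L,1),("left",Rr,1),("far",B,0)):
        q=b(onplane(P,C,36)); f=np.polyfit(q[:,1-ax],q[:,ax],1); res=q[:,ax]-np.polyval(f,q[:,1-ax]); out[nm]=f
        ok=abs(res)<2; f=np.polyfit(q[ok,1-ax],q[ok,ax],1)
        print(nm,"pos",q[ok,ax].mean().round(2),"slope",f[0].round(4),"resid",q[ok,ax].std().round(2),ok.mean().round(2))
    # board front edge
    hsv=cv2.cvtColor(im,cv2.COLOR_BGR2HSV); wd=((hsv[:,:,0]>8)&(hsv[:,:,0]<28)&(hsv[:,:,1]>70)).astype(np.uint8)
    P=[(c,120+np.flatnonzero(wd[120:,c]).min()-.5) for c in list(range(150,170))+list(range(285,430))]
    q=b(onplane(P,C,64)); f=np.polyfit(q[:,1],q[:,0],1); print("front x",q[:,0].mean(),"slope",f)
    rows_=range(165,260); q=b(onplane([(np.flatnonzero(wd[r,:460]).min()-.5,r) for r in rows_],C,64)); e=b(onplane([(np.flatnonzero(wd[r,:460]).max()+.5,r) for r in rows_],C,64))
    print("board sides",np.median(q[:,1]),np.median(e[:,1]),np.polyfit(q[:,0],q[:,1],1)[0],np.polyfit(e[:,0],e[:,1],1)[0])
E
python3 - <<'E'
from h import *
im=cv2.imread("pics/w4.png"); C=cam("wrist",([700.5998,34.457,299.867],[-0.04438164,0.9990146,-4.3e-5,-0.000196]))
measure(im,C,(8,65),(308,405))
E
```

```text
bbox [  290     0   132    91 11533]
right pos 3.62 slope 0.0007 resid 0.35 1.0
left pos 143.66 slope 0.0055 resid 0.31 1.0
far pos -71.18 slope -0.0031 resid 0.15 1.0
front x -1.3576593262340704 slope [ 0.   -1.45]
board sides -173.23290721624824 170.9504666155156 -2.368665692919938 -0.0016931711862079371
```

The tray spans y = 3.6 to 143.7 in the board frame, with its yaw within about 0.004 rad. The bay's centre is at about y = 79.9, so the tray needs 6.2 mm more to the left. I'll give it that nudge, check where the blue tray is, and measure again.

```bash
python3 - <<'E'
from h import *
C=cam("wrist",([599.39,-60.79,320.94],yawq(0)))
print("blue lower corners (board frame, z=0)",b(onplane([(443,50),(368,22),(470,10)],C,0)))
q=yawq(beta+np.pi/2)
robot.move_ptp(w(-128,-32,140),q); robot.move_l(w(-128,-32,12),velocity=200)
robot.move_l(w(-128,-14,12),velocity=60); robot.move_l(w(-128,-1.4,12),velocity=25); robot.wait(.1); p=b([robot.current_eef_pos()])[0]; print(p)
robot.move_l(w(-128,-30,14)); robot.move_l(w(-128,-30,140),velocity=250)
robot.move_ptp(w(35,40,320),yawq(beta)); robot.wait(.2)
im,C=shot("wrist","w5");measure(im,C,(8,80),(312,400));print(robot.current_time_s())
E
```

```text
blue lower corners (board frame, z=0) [[-220.42  118.62]
 [-259.14   26.78]
 [-262.39  151.59]]
[-127.96   -1.34]
bbox [  297     7   124   105 12516]
right pos 9.12 slope -0.0173 resid 0.68 0.97
left pos 148.8 slope 0.0217 resid 0.7 0.96
far pos -73.41 slope -0.0023 resid 0.07 1.0
front x -3.008599774312795 slope [-0.   -2.84]Traceback (most recent call last):
  File "<stdin>", line 9, in <module>
  File "h.py", line 42, in measure
    rows_=range(165,260); q=b(onplane([(np.flatnonzero(wd[r,:460]).min()-.5,r) for r in rows_],C,64)); e=b(onplane([(np.flatnonzero(wd[r,:460]).max()+.5,r) for r in rows_],C,64))
                                        ~~~~~~~~~~~~~~~~~~~~~~~~~~~~~~^^
    return umr_minimum(a, axis, None, out, keepdims, initial, where)
ValueError: zero-size array to reduction operation minimum which has no identity
```

The blue tray's nearest corner is at about (-220, 119) in the board frame, so there is little room behind the green tray. I'll measure again using only the straight parts of the walls.

```bash
cat > m.py <<'E'
from h import *
def meas2(im,C,rows,cols):
    I=im.astype(int); g=((I[:,:,1]-I[:,:,2]>8)&(I[:,:,1]-I[:,:,0]>-2)).astype(np.uint8)
    n,l,s,_=cv2.connectedComponentsWithStats(cv2.morphologyEx(g,cv2.MORPH_CLOSE,np.ones((5,5),np.uint8)))
    sub=l[rows[0]:rows[1],cols[0]:cols[1]]; m=l==np.bincount(sub[sub>0]).argmax()
    S={"right":([(np.flatnonzero(m[r]).min()-.5,r) for r in range(*rows)],1),"left":([(np.flatnonzero(m[r]).max()+.5,r) for r in range(*rows)],1),
       "far":([(c,np.flatnonzero(m[:,c]).max()+.5) for c in range(*cols)],0),"near":([(c,np.flatnonzero(m[:,c]).min()-.5) for c in range(*cols)],0)}
    for nm,(P,ax) in S.items():
        q=b(onplane(P,C,36)); print(nm,np.median(q[:,ax]).round(2),"slope",np.polyfit(q[:,1-ax],q[:,ax],1)[0].round(4))
    hsv=cv2.cvtColor(im,cv2.COLOR_BGR2HSV); wd=((hsv[:,:,0]>8)&(hsv[:,:,0]<28)&(hsv[:,:,1]>70)).astype(np.uint8)
    n,l,s,_=cv2.connectedComponentsWithStats(wd[100:300]); k=1+s[1:,4].argmax(); B=np.zeros_like(wd); B[100:300]=l==k
    r0=100+s[k,1]; 
    for o in (6,12,18):
        r=r0+o; x=np.flatnonzero(B[r]); print("board sides row",r,b(onplane([(x.min()-.5,r),(x.max()+.5,r)],C,64)).ravel())
E
python3 - <<'E'
from m import *
C=cam("wrist",(robot.current_eef_pos(),robot.current_tool_rot())); print(robot.current_time_s())
meas2(cv2.imread("pics/w5.png"),C,(25,75),(320,395))
im=cv2.imread("pics/w5.png"); cv2.imwrite("pics/w5c.png",cv2.resize(im[0:240,130:470],None,fx=2.3,fy=2.3,interpolation=cv2.INTER_CUBIC))
E
```

```text
20.9
right 9.07 slope -0.0156
left 149.03 slope 0.0082
far -73.23 slope -0.0024
near -184.34 slope 0.0127
board sides row 177 [   1.12 -172.48    1.38  171.14]
board sides row 183 [   8.27 -172.32    8.5   170.6 ]
board sides row 189 [  15.48 -172.16   15.68  171.27]
```

View pics/w5c.png

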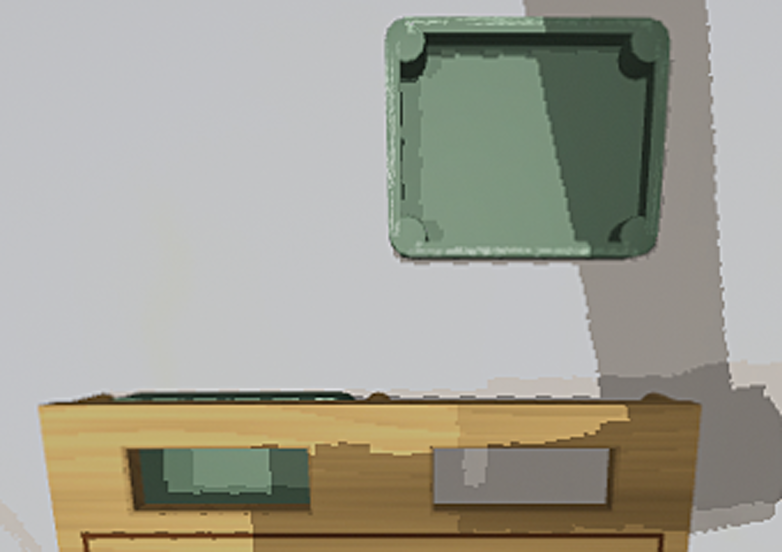

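The crop shows the tray square in front of the bay. Its centre is at y = 79.0 against 80.3 for the bay, which is inside the 3 mm margin. The leg noses are at crop columns 378 and 656. I'll push in with the fingers narrowed to stay clear of the blue tray, drift 1.3 mm left on the way, then tilt the hand so the tips can pass under the slab's edge.

```bash
python3 - <<'E'
from m import *
q=yawq(beta)
qt=(Rn.from_quat(q)*Rn.from_euler('y',-0.22)).as_quat(); z=Rn.from_quat(qt).as_matrix()[:,2]; s=-1 if z[:2]@xb<0 else 1
qt=(Rn.from_quat(q)*Rn.from_euler('y',-0.22*s)).as_quat(); print("tool z",Rn.from_quat(qt).as_matrix()[:,2])
robot.gripper_to(0.4)
robot.move_ptp(w(-202,79,140),q); robot.move_l(w(-202,79,14),velocity=120); print(b([robot.current_eef_pos()]),robot.current_force())
robot.move_l(w(-193,79.1,14),velocity=30)
robot.move_l(w(-132,80.35,14),velocity=50); print(b([robot.current_eef_pos()]),robot.current_force())
robot.move_l(w(-140,80.35,16)); robot.move_l(w(-140,80.35,16),qt) if False else robot.move_l(w(-141,80.35,16),qt,velocity=20)
print(robot.current_force(),robot.current_time_s())
shot("wrist","w6")
E
```

```text
tool z [ 0.22  0.02 -0.98]
[[-201.41   79.17]] [ 0.23 -0.07  0.76]
[[-131.78   80.44]] [-0.71 -0.05 -0.6 ]Traceback (most recent call last):
  File "<stdin>", line 9, in <module>
bench.MotionError: the arm cannot follow that straight line within its joint ranges
```

```bash
python3 - <<'E'
from m import *
q=yawq(beta); qt=(Rn.from_quat(q)*Rn.from_euler('y',-0.22)).as_quat()
if Rn.from_quat(qt).as_matrix()[:2,2]@xb<0: qt=(Rn.from_quat(q)*Rn.from_euler('y',0.22)).as_quat()
robot.move_l(w(-150,80.35,20),velocity=60); robot.move_ptp(w(-150,80.35,20),qt); robot.move_l(w(-150,80.35,16),velocity=40)
print(b([robot.current_eef_pos()]),robot.current_eef_pos(),robot.current_tool_rot(),robot.current_force(),robot.current_time_s())
shot("wrist","w6")
E
```

```text
Traceback (most recent call last):
bench.MotionError: the arm cannot take that pose within its joint ranges
```

```bash
python3 - <<'E'
from m import *
print(robot.current_joints(),b([robot.current_eef_pos()]),robot.current_time_s())
for half in (0,np.pi):
  for th in (0,.06,.1,.15,.22):
    q0=Rn.from_quat(yawq(beta+half)); q=(Rn.from_rotvec(-th*np.array([*yb,0]))*q0); zz=q.as_matrix()[:2,2]@xb
    print(round(half,2),th,round(zz,3),[robot.inverse_kinematics(w(x,80.35,16),q.as_quat()) is not None for x in (-150,-120,-80,-40,-11)],robot.inverse_kinematics(w(-40,80.35,16),q.as_quat()))
E
```

```text
[ 0.44  0.42 -0.56  0.   -0.59 -1.93] [[-150.17   80.41]] 26.2917
0 0 0.0 [True, True, True, True, True] [ 0.38  0.56 -0.28  0.   -0.72 -1.86]
0 0.06 0.06 [True, True, True, True, True] [ 0.39  0.54 -0.34  0.03 -0.63 -1.89]
0 0.1 0.1 [True, True, True, True, True] [ 0.39  0.53 -0.38  0.06 -0.56 -1.92]
0 0.15 0.149 [True, True, True, True, True] [ 0.4   0.51 -0.44  0.1  -0.48 -1.97]
0 0.22 0.218 [False, True, True, True, True] [ 0.41  0.49 -0.54  0.21 -0.34 -2.08]
3.14 0 0.0 [True, True, True, True, True] [ 0.38  0.56 -0.28  0.   -0.72  1.28]
3.14 0.06 0.06 [True, True, True, True, True] [ 0.39  0.54 -0.34  0.03 -0.63  1.25]
3.14 0.1 0.1 [True, True, True, True, True] [ 0.39  0.53 -0.38  0.06 -0.56  1.22]
3.14 0.15 0.149 [True, True, True, True, True] [ 0.4   0.51 -0.44  0.1  -0.48  1.17]
3.14 0.22 0.218 [False, True, True, True, True] [ 0.41  0.49 -0.54  0.21 -0.34  1.07]
```

A tilt of 0.13 rad is reachable along the whole path and enough for the last millimetre, so I'll use that.

```bash
cat >> m.py <<'E'
QT=(Rn.from_rotvec(-.13*np.array([*yb,0]))*Rn.from_quat(yawq(beta))).as_quat()
E
python3 - <<'E'
from m import *
robot.move_ptp(w(-150,80.35,20),QT); robot.move_l(w(-150,80.35,16),velocity=40)
print(b([robot.current_eef_pos()]),robot.current_force(),robot.current_time_s())
im,C=shot("wrist","w6")
E
```

```text
[[-148.95   80.61]] [-0.39  0.23  0.02] 26.8667
```

View pics/w6.png

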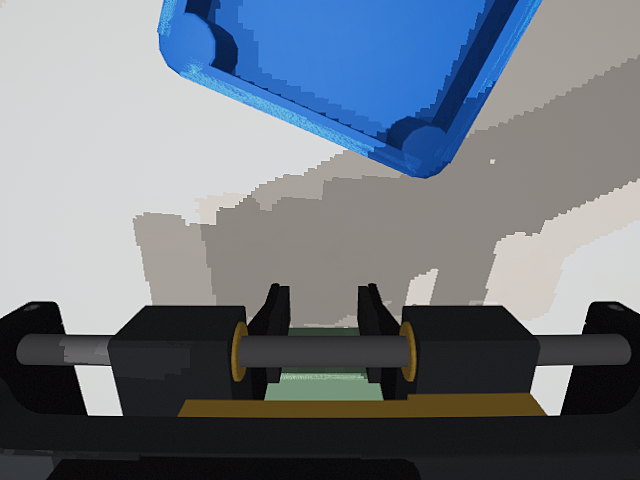

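The wrist view shows the green tray beyond the fingers at about (325,370), and the blue tray's corner at (430,175), clear of the hand. I'll push in steps and watch the force.

```bash
python3 - <<'E'
from m import *
f0=np.array(robot.current_force()); X=np.array([*xb,0])
x=-150; stop=False
robot.move_l(w(-136,80.35,16),velocity=40); x=-132
while x<-8:
    st=4 if x<-22 else 1
    x+=st; robot.move_l(w(x,80.35,16),velocity=40 if st>1 else 20)
    f=np.array(robot.current_force())-f0
    if st==1 or x%16<4 or np.linalg.norm(f)>3: print(x,b([robot.current_eef_pos()]).ravel(),f)
    if np.linalg.norm(f)>8: print("stop"); break
print(robot.current_time_s())
E
```

```text
-128 [-127.59   80.43] [-0.87 -0.36  0.34]
-112 [-111.38   80.51] [-1.3  -0.11 -0.01]
-96 [-95.45  80.47] [-0.46 -0.22 -0.16]
-80 [-79.42  80.45] [-0.97 -0.47  1.05]
-64 [-63.43  80.44] [-0.18 -0.96  0.67]
-48 [-47.42  80.46] [-0.23 -0.63  1.06]
-32 [-31.44  80.44] [-0.55 -0.73  0.32]
-19 [-19.08  80.33] [-1.78 -0.42  1.52]
-18 [-18.22  80.29] [-3.2  -0.19  1.42]
-17 [-16.89  80.36] [-1.96 -0.79  1.48]
-16 [-15.85  80.36] [-1.79 -1.22  1.77]
-15 [-14.84  80.38] [-1.69 -0.23  1.24]
-14 [-13.83  80.38] [-2.44 -1.29  0.86]
-13 [-12.81  80.41] [-1.74 -1.12  1.65]
-12 [-11.85  80.37] [-2.18 -0.8   1.57]
-11 [-10.84  80.38] [-1.74 -0.58  0.57]
-10 [-10.61  80.31] [-4.49 -0.29  2.51]
-9 [-10.54  80.22] [-6.82  0.08  4.72]
stop
37.2667
```

The force rose sharply at x = -10.6, which is the expected stop. I'll back off and check.

```bash
python3 - <<'E'
from m import *
robot.move_l(w(-45,80.35,18),velocity=80); robot.move_l(w(-60,80.35,150),velocity=200)
robot.move_ptp(w(20,0,270),yawq(beta)); robot.wait(.2)
im,C=shot("wrist","w7"); print(robot.current_time_s())
# expected near rim edges of a home tray (y=+-81, x=1, z=36) and slab lower front edge
for y in (-80,80): print(y,proj([w(1,y+d,36) for d in (-50,50)],C).ravel(),proj([w(0,y+d,44) for d in(-50,50)],C).ravel())
cv2.imwrite("pics/w7c.png",cv2.resize(im[90:290,120:520],None,fx=2,fy=2,interpolation=cv2.INTER_CUBIC))
E
```

```text
39.6417
-80 [209.34 193.57 297.04 193.55] [207.03 193.84 296.5  193.82]
80 [349.84 193.63 437.5  193.92] [350.39 193.91 439.82 194.2 ]
```

View pics/w7c.png

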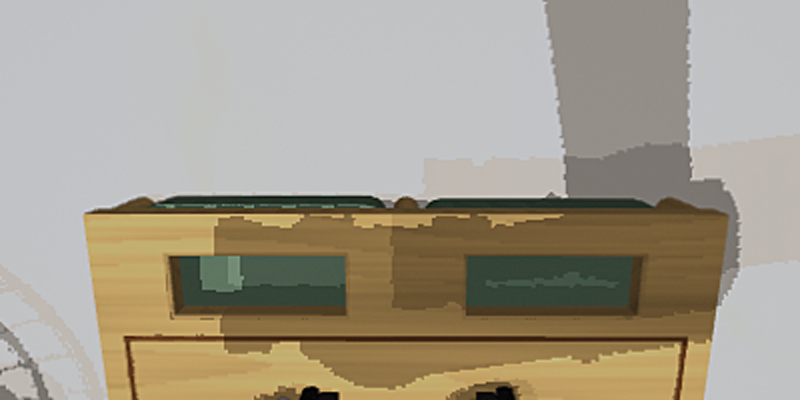

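The crop shows the tray home in the left bay. Its front face at (540,200) lines up with its neighbour's at (270,198), both just under the slab's edge, and green fills the left slot. The hand is well above the board, so I'll move it back clear and hand in.

```bash
python3 - <<'E'
from m import *
robot.move_ptp(w(-150,0,300),yawq(beta)); robot.wait(.3); print(robot.current_time_s()); print(robot.close_job())
E
```

```text
40.6667
the job is handed in; nothing more can be done
None
```

The green scrap tray is fully home in the left-hand bay, flush with the tray beside it in the last picture; the hand is clear and the job was handed in at 40.7 s of the 64 s allowed.

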